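# Turn the knife blank and hold the stone box open

## Task

I want to flatten the bare face of this half-finished knife on the oilstone. Lift the knife out of the slotted wooden rack, turn it round so that its bare steel face looks to the right as the robot sees it (the wooden scale to the left), stand it back in both grooves, fully down and in the middle of the rack, and let go. Then lift the lid of the stone box by its brass pull and hold it half open, at 45 degrees, so that I can reach the stone; the lid falls shut on its own, so finish while still holding the pull in the fingers, and leave the other things on the bench alone.

Things in the scene. Friction and masses are not known exactly. Their poses are not given: they have to be found in the camera images.
- stone_box: dark wooden oilstone box fixed to the bench, 74 mm (x) by 178 mm (y) by 50 mm high, shut at the start; origin at the centre of its underside, x axis pointing to the hinge at the back, y along its length, z up; its front with the brass pull is on the -x side, towards the robot. The upper 24 mm are the lid, seam 26 mm above the bench
- stone_box_lid (a joint): opening angle of the lid of the stone box in rad, 0 shut, grows as the front edge rises; 0.785 is half open (45 degrees), stop at 1.75. The hinge runs along the box's y axis (2 degrees clockwise of it, seen from above). Little friction: the lid with its pull falls shut from there when let go
- lid_hinge (a point): fixed point on the hinge line of the lid, at the back of the box, 26 mm above the bench, 33 mm behind the box origin
- lid_pull: brass pull on the middle of the lid's front: a stem sticking 27 mm out of the front ends in a crosswise roller, 14 mm thick and 20 mm long (along the box's y), 42 mm above the bench when shut; fixed to the lid and turning with it. Its origin lies near the hinge line, far from the roller. Pinched on its two end faces it turns between the fingers as the lid swings
- pull_grip (a point): centre of the roller of the brass pull, 101 mm from the hinge line (100 mm in front of it and 16 mm above it when shut)
- rack: wooden rack fixed to the bench, 54 mm (x) by 156 mm (y); origin mid underside, y along its grooves, which run roughly away from the robot (+y end nearest it), -x side looking to the right. Base plate 8 mm thick; at each y end a block 37 mm long, 23 mm high over the bench, with a groove 16 mm wide along y, open-ended and down to the base plate; 80 mm gap for fingers between the blocks
- slot (a point): middle of the groove line at the centre of the rack, on top of the base plate (8 mm above the bench), where the middle of the knife's lower edge belongs; axes as the rack's
- blank: knife blank standing on its long edge in the rack: steel 4 mm thick, 42 mm high, 151 mm long with a spear point; a dark wooden scale 8 mm thick, 90 mm long, 42 mm high on one face only, flush with the butt (12 mm in all); 0.2 kg. Origin mid lower edge; y to the point (towards the robot at the start), z up, scale on the -x side (to the right at the start), bare steel on the +x side
- blank_center (a point): centre of the knife blank, half-way up, 21 mm over its lower edge; the scale reaches 15 mm past it towards the point, so both faces can be pinched here across 12 mm from above
- scale_face (a point): point on the outer face of the wooden scale, 6 mm to the -x side of blank_center
- wax_tin: small open tin of wax between the work, 61 mm across, 18 mm high (leave alone)
- pencil: pencil, 112 mm (leave alone)
- chisel_a: short carving tool near the robot (leave alone)
- chisel_b: black-handled chisel near the robot, 186 mm (leave alone)
- chisel_c: chisel on the left, 180 mm long and more (leave alone)

How it is judged:
On the way, in this order (a step that is already met when the one before it is completed fails the run):
1. the knife is lifted clear of the rack (z of blank_center in the frame of slot above 0.04 m), for 0.2 s.
2. the knife stands in the rack again, fully down, bare face to the right, and is let go, the lid still shut (z of blank_center in the frame of slot between 0.018 and 0.024 m and y of blank_center in the frame of slot between -0.015 and 0.015 m and x of blank_center in the frame of slot between -0.004 and 0.004 m and x of scale_face in the frame of slot above 0.002 m and angle between the x axis of blank and the x axis of slot, either way round below 0.16 rad and angle between the y axis of blank and the y axis of slot, either way round below 0.16 rad and contact force between blank and the fingers below 0.05 N and value of joint stone_box_lid below 0.1 rad), for 0.2 s.
At the end, for the whole second after the job is handed in: the lid is held still at 45 (+-8) degrees, fingers on its brass pull; the knife stands in both grooves: down within 3 mm, upright and in line within 9 degrees, within 15 mm of the rack's middle along the groove, bare steel to the right (rack's -x side), untouched by the arm (z of blank_center in the frame of slot between 0.018 and 0.024 m and y of blank_center in the frame of slot between -0.015 and 0.015 m and x of blank_center in the frame of slot between -0.004 and 0.004 m and x of scale_face in the frame of slot above 0.002 m and angle between the x axis of blank and the x axis of slot, either way round below 0.16 rad and angle between the y axis of blank and the y axis of slot, either way round below 0.16 rad and contact force between blank and the arm below 0.05 N and value of joint stone_box_lid between 0.645 and 0.925 rad and velocity of joint stone_box_lid between -0.05 and 0.05 rad/s and contact force between lid_pull and the fingers above 0.3 N); the arm keeps its last pose, push and grip.
It fails at once if a bystander (wax tin, pencil, chisels) is shifted more than 25 mm (distance of any of wax_tin, pencil, chisel_a, chisel_b, chisel_c from where it was at the start of the episode above 0.025 m).
It also fails if it takes over 58 s, if anything falls off the work surface, if the arm or the gripper's body presses on something with over 40 N, if the wrist force passes 120 N, or if a joint passes its speed limit or range.

## Robot

A 6-joint arm with a two-finger parallel gripper is mounted at the origin on a cart in front of the work surface, level with it; the furniture and walls round the work are solid. World frame = base frame: x ahead of the robot, y to its left, z up, the work surface at z = 0. Lengths are in m, angles in rad, forces in N, time in s.
With the tool pointing down it reaches from about 0.375 to 0.75 m from the base axis. Payload 9 kg.
Tool frame: the origin (TCP) lies midway between the tips of the shut fingers; the grasp point (between the pads) lies 19 mm behind it; z points along the fingers, y is the line along which they close (so a half turn about z gives the same grasp; the last joint's range is limited). The gripper opens to 85 mm and grips with 20 to 120 N. Pads are 22 mm wide; open, the fingers measure 114 mm over their backs; the gripper's body (76 mm by 85 mm) begins 54 mm behind the grasp point. The pads swing forward as they close: fully open they stand 13 mm farther back than shut.
Start: joints at [-0.218, 0.104, 0.097, 1.564, 0, 1.353], TCP at [0.6, 0, 0.231] pointing down, gripper open.
Joint ranges: [-2.99, 2.99], [-0.84, 1.86], [-1.1, 1.16], [-1.84, 2.11], [-1.51, 1.56], [-3.14, 3.14]. Speed limits (rad/s): [2.22, 2.22, 2.57, 3.14, 3.14, 3.14].

## Interface

Orientations are given as a unit quaternion [w, x, y, z].
In Python, from bench import * gives the robot as it stands. The module is installed in compiled form; this text tells all that it offers. Calls block until the motion is done:
- goto(position, orientation): joint-space move of the TCP to a pose.
- line_to(position, rot=None, speed=0.15): straight line of the TCP; rot=None keeps the orientation; speed is the mean speed in m/s.
- move_j(angles): joint-space move.
- gripper_to(opening, effort=None): finger opening in m; effort is the grip in N (None keeps the last); returns when the fingers have stopped.
- sleep(seconds).
- solve_ik(position, orientation): joint angles nearest the present ones, or None.
- sense(): the state.
- get_image(name): name is "scene" or "side" or "wrist"; returns (picture, depth): 480x640x3 uint8, red, green, blue; 480x640 float32, m along the optical axis (not along the pixel's ray), 0 where there is no reading.
- camera_model(name): a dict with "K" (3x3 intrinsics, pixels), "k1" (the pictures are not rectified: a ray, as slopes to the right and down, at radius r is drawn at 1 + k1 r^2 times it, then the intrinsics apply), "rvec" (rotation vector, rad) and "tvec" (3), from world to camera coordinates, as OpenCV has them; the wrist camera has in their place "hand_eye" (4x4, takes a point from camera to tool coordinates, whose origin is the TCP and whose axes are the flange's). Camera axes: x right, y down, z forward; pixel columns grow to the right and rows downward; lengths in m; the calibration is good to about 2 mm. A picture is of the moment at which its call begins: read the wrist's pose just before it. camera_model takes no time and is no camera call.
A pose or a line that the arm cannot do raises MotionError and nothing moves.
- job_done(): hands the job in; it is judged then, once.
Trained networks look in the newest picture that a camera, given by its name, has taken for a name from the list of things; names that differ only in an ending like _2 or _b are one class to them, and where a whole thing is asked for, a point or a joint stands for the part that bears it (a point fixed in the world has none). Each returns a list of dicts, best first, with "confidence" (0 to 1); they miss things now and then, are a little off and sometimes report something else, mostly with a low value. They report only what shows in the picture. A call takes as long as a camera call.
- regions_of(label, camera): "pixels" (480x640 bool, what is visible of it) and "bbox" ([left, top, width, height] in pixels, round what is visible of it).
The state is a dict: "time_s": time; "q": joint angles; "qvel": joint speeds; "joint_efforts": joint torques, N m; "eef_pos": TCP position; "orientation": TCP orientation; "wrist_force": force on the tool from outside, world axes, zero at the start; "ft_torque": the same for the moment, N m; "grip_width": finger opening in m; "grip_force": force on a finger pad.
Only numpy, scipy, OpenCV 4.12 (cv2) and the standard library are available. Lean on these libraries where they do the work, as an engineer would, in place of code of your own. Each camera call takes 0.05 s, during which the arm holds its last target. There are 200 camera calls.

## Working session

There is one attempt and no reset: what is moved stays moved. The work goes in short steps, each a Python script; the robot and the scene stay as the last script left them, time stands still between calls to the robot, and variables do not carry over. Pictures are saved under pics/ and viewed, at most 10 in all, crops included, and the job is handed in when it is done.

```bash
mkdir -p pics; cat > h.py <<'E'
from bench import *
import numpy as np, cv2
from scipy.spatial.transform import Rotation as R
def quat(r): q=r.as_quat(); return [q[3],q[0],q[1],q[2]]
def rot(q): return R.from_quat([q[1],q[2],q[3],q[0]])
def shot(n):
    s=sense(); p,d=get_image(n); return s,p,d
def cloud(n,s,d,mask=None):
    m=camera_model(n); K=np.array(m["K"])
    if mask is None: mask=np.ones(d.shape,bool)
    v,u=np.nonzero(mask&(d>0)); z=d[v,u].astype(float)
    pts=np.stack([u,v],1).astype(float)
    xy=(pts-[K[0,2],K[1,2]])/[K[0,0],K[1,1]]
    r=np.linalg.norm(xy,axis=1); ru=r.copy()
    for _ in range(20): ru=r/(1+m["k1"]*ru**2)
    xy=xy*(ru/np.maximum(r,1e-9))[:,None]
    P=np.c_[xy*z[:,None],z]
    if n=="wrist":
        H=np.array(m["hand_eye"]); P=P@H[:3,:3].T+H[:3,3]
        return rot(s["orientation"]).apply(P)+s["eef_pos"],pts
    Rw=R.from_rotvec(np.ravel(m["rvec"])); return Rw.inv().apply(P-np.ravel(m["tvec"])),pts
def down(yaw): # tool z down; tool y axis direction at angle yaw in world
    y=np.array([np.cos(yaw),np.sin(yaw),0]); z=np.array([0,0,-1.]); x=np.cross(y,z)
    return R.from_matrix(np.c_[x,y,z])
def save(n,p): cv2.imwrite("pics/"+n,cv2.cvtColor(p,cv2.COLOR_RGB2BGR))
E
python3 - <<'E'
from h import *
s,p,d=shot("scene"); save("scene.png",p)
for l in ["blank","rack","stone_box","lid_pull","wax_tin","pencil","chisel_a","chisel_c"]:
    for r in regions_of(l,"scene")[:3]:
        P,_=cloud("scene",s,d,r["pixels"])
        print(l,round(r["confidence"],2),r["bbox"],len(P),*(np.percentile(P,[2,50,98],axis=0).round(3).tolist() if len(P) else []))
s,p,d=shot("wrist"); save("wrist.png",p)
for l in ["blank","rack","stone_box","lid_pull"]:
    for r in regions_of(l,"wrist")[:2]:
        P,_=cloud("wrist",s,d,r["pixels"])
        print(l,round(r["confidence"],2),r["bbox"],len(P),*(np.percentile(P,[2,50,98],axis=0).round(3).tolist() if len(P) else []))
print(rot(s["orientation"]).as_matrix().round(3),camera_model("wrist"))
E
```

```text
rack 0.92 [278.3, 194.2, 70.1, 29.6] 825 [0.485, 0.17, -0.0] [0.546, 0.202, 0.01] [0.627, 0.256, 0.025]
stone_box 0.92 [379.0, 295.1, 97.3, 106.1] 5064 [0.444, -0.298, 0.002] [0.489, -0.221, 0.05] [0.54, -0.125, 0.054]
lid_pull 0.85 [389.3, 332.8, 29.0, 26.0] 243 [0.432, -0.221, 0.033] [0.454, -0.2, 0.046] [0.474, -0.182, 0.051]
wax_tin 0.84 [383.1, 234.5, 24.9, 26.1] 624 [0.6, -0.026, 0.002] [0.63, 0.003, 0.01] [0.66, 0.033, 0.019]
chisel_a 0.79 [286.4, 330.6, 98.3, 62.4] 1294 [0.311, -0.225, 0.001] [0.342, -0.127, 0.022] [0.386, -0.06, 0.028]
chisel_a 0.79 [213.1, 138.4, 69.0, 35.8] 805 [0.426, 0.432, -0.002] [0.493, 0.444, 0.023] [0.623, 0.487, 0.034]
chisel_a 0.61 [234.6, 223.4, 14.8, 47.9] 366 [0.321, 0.142, 0.004] [0.349, 0.178, 0.016] [0.396, 0.245, 0.021]
chisel_c 0.79 [286.4, 330.6, 98.3, 62.4] 1294 [0.311, -0.225, 0.001] [0.342, -0.127, 0.022] [0.386, -0.06, 0.028]
chisel_c 0.79 [213.1, 138.4, 69.0, 35.8] 805 [0.426, 0.432, -0.002] [0.493, 0.444, 0.023] [0.623, 0.487, 0.034]
chisel_c 0.61 [234.6, 223.4, 14.8, 47.9] 366 [0.321, 0.142, 0.004] [0.349, 0.178, 0.016] [0.396, 0.245, 0.021]
stone_box 0.9 [180.3, 314.1, 89.1, 145.0] 9008 [0.475, -0.248, 0.004] [0.513, -0.167, 0.05] [0.549, -0.116, 0.051]
[[ 0.  1. -0.]
 [ 1. -0. -0.]
 [-0. -0. -1.]] {'K': array([[410.18844339,   0.        , 317.96814029],
       [  0.        , 410.18844339, 240.62005052],
       [  0.        ,   0.        ,   1.        ]]), 'k1': -0.07551381423485132, 'hand_eye': array([[-1.54818183e-03, -9.53789531e-01, -3.00471520e-01,
         7.75632032e-02],
       [ 9.99998798e-01, -1.45106684e-03, -5.46366625e-04,
         9.55650737e-04],
       [ 8.51145077e-05, -3.00472005e-01,  9.53790631e-01,
        -1.42591646e-01],
       [ 0.00000000e+00,  0.00000000e+00,  0.00000000e+00,
         1.00000000e+00]])}
```

View pics/scene.png

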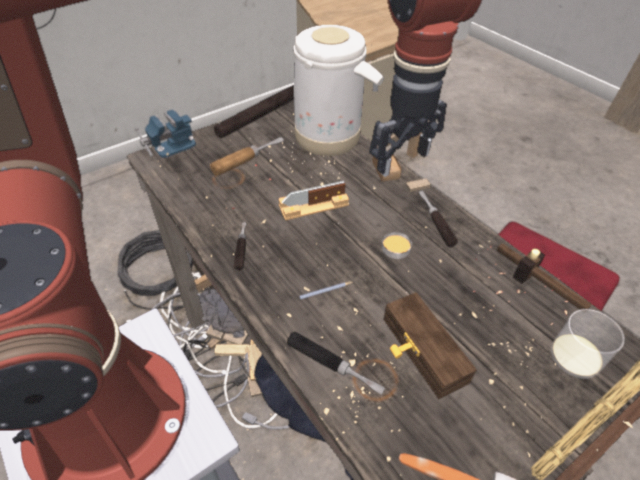

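```bash
python3 - <<'E'
from h import *
# closer look at rack: tool y ~ across the rack
a=np.deg2rad(90)
for yaw in (0,np.pi/2,-np.pi/2):
    print(yaw,solve_ik([0.55,0.2,0.25],quat(down(yaw))))
goto([0.55,0.2,0.25],quat(down(0)))
s,p,d=shot("wrist"); save("w2.png",p)
for l in ["blank","rack"]:
    for r in regions_of(l,"wrist")[:2]:
        P,_=cloud("wrist",s,d,r["pixels"])
        print(l,round(r["confidence"],2),r["bbox"],len(P),*(np.percentile(P,[2,50,98],axis=0).round(3).tolist() if len(P) else []))
P,u=cloud("wrist",s,d); np.savez("w2.npz",P=P,u=u)
print(s["time_s"])
E
```

```text
0 [0.12547037 0.06387003 0.08894371 1.59587001 0.         1.6962667 ]
1.5707963267948966 [0.12547037 0.06387003 0.08894371 1.59587001 0.         0.12547037]
-1.5707963267948966 [ 0.12547037  0.06387003  0.08894371  1.59587001  0.         -3.01612228]
blank 0.88 [252.4, 152.6, 164.7, 64.0] 2604 [0.503, 0.195, 0.013] [0.58, 0.215, 0.049] [0.634, 0.241, 0.051]
1.5417
```

View pics/w2.png

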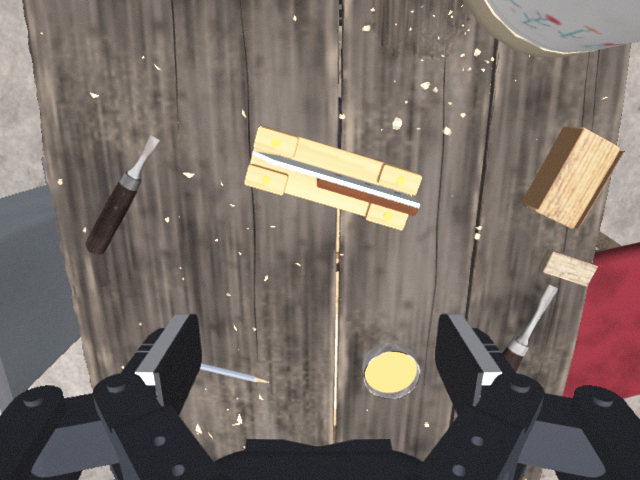

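The scene view shows the knife in the rack at (315,200) and the box at (428,345) with its pull at (405,350). The wrist view shows the rack at about (335,178), knife point to the left (towards the robot), scale below it (to the right).

```bash
python3 - <<'E'
from h import *
f=np.load("w2.npz"); P=f["P"]
roi=(P[:,0]>.46)&(P[:,0]<.68)&(P[:,1]>.14)&(P[:,1]<.29); P=P[roi]
print("bench z",np.median(P[P[:,2]<.004,2]))
k=P[(P[:,2]>.042)&(P[:,2]<.06)]; b=P[(P[:,2]>.017)&(P[:,2]<.028)]
print("top z",np.median(k[:,2]),len(k),"block z",np.median(b[:,2]),len(b))
for n,q in (("knife",k),("blocks",b)):
    r=cv2.minAreaRect((q[:,:2]*1000).astype(np.float32)); print(n,r, cv2.boxPoints(r).tolist())
v=np.linalg.svd(k[:,:2]-k[:,:2].mean(0))[2][0] if len(k)<5000 else None
print("knife dir",np.degrees(np.arctan2(v[1],v[0])))
d=np.array(v)*np.sign(v[0]); n=np.array([-d[1],d[0]])
c=k[:,:2].mean(0)
# thin profile along knife
t=(k[:,:2]-c)@d; w=(k[:,:2]-c)@n
print(c)
for a in np.arange(-.08,.09,.01):
    m=(t>a)&(t<a+.01)
    if m.sum()>5: print(round(a,3),m.sum(),np.percentile(w[m],[3,50,97]).round(4), np.median(k[m,2]).round(4))
t=(b[:,:2]-c)@d; w=(b[:,:2]-c)@n
print("blk t",np.percentile(t,[1,99]),"w",np.percentile(w,[1,99]))
for a in np.arange(-.1,.1,.01):
    m=(t>a)&(t<a+.01)
    if m.sum()>5: print(round(a,3),m.sum(),np.percentile(w[m],[3,50,97]).round(4))
E
```

```text
bench z -0.0008489825955130814
top z 0.0496367568471492 1890 block z 0.02288760524266685 3546
knife ((571.1068115234375, 216.04307556152344), (12.675980567932129, 137.2819366455078), 73.16929626464844) [[503.57098388671875, 229.85121154785156], [634.9723510742188, 190.10194396972656], [638.6426391601562, 202.2349395751953], [507.24127197265625, 241.9842071533203]]
blocks ((580.963134765625, 213.1131591796875), (54.50876998901367, 187.6867218017578), 73.12643432617188) [[483.2490539550781, 214.27117919921875], [662.8554077148438, 159.7930908203125], [678.67724609375, 211.95513916015625], [499.07086181640625, 266.4332275390625]]
knife dir -18.44396378318152
[0.58215869 0.21402939]
-0.08 59 [-0.0011  0.0011  0.0029] 0.0472
-0.07 72 [-0.0007  0.0016  0.0032] 0.0498
-0.06 73 [-0.0005  0.0018  0.0033] 0.0494
-0.05 71 [-0.0001  0.002   0.0035] 0.0498
-0.04 100 [-0.0064  0.0012  0.0037] 0.0493
-0.03 182 [-0.0076 -0.0014  0.0039] 0.0497
-0.02 174 [-0.0072 -0.0013  0.0042] 0.0498
-0.01 176 [-0.0069 -0.0008  0.0046] 0.0496
-0.0 174 [-0.0067 -0.0006  0.0049] 0.0497
0.01 178 [-0.0063 -0.0001  0.0052] 0.0496
0.02 172 [-0.006   0.0002  0.0054] 0.0496
0.03 174 [-0.0056  0.0004  0.0058] 0.0496
0.04 166 [-0.0051  0.001   0.0062] 0.0498
0.05 119 [-0.0052  0.0009  0.0064] 0.0495
blk t [-0.0936465   0.05763635] w [-0.02926491  0.02607417]
-0.1 210 [-0.0289  0.0064  0.0218]
-0.09 501 [-0.0292  0.0019  0.0221]
-0.08 503 [-0.0286  0.003   0.0223]
-0.07 490 [-0.0284  0.0031  0.0226]
-0.06 142 [-0.0283 -0.0114  0.0217]
-0.05 19 [0.0032 0.0034 0.0036]
-0.04 19 [-0.0056  0.0036  0.0039]
-0.03 14 [0.0037 0.0039 0.0041]
-0.02 15 [0.0041 0.0042 0.0045]
-0.01 16 [0.0043 0.0045 0.0048]
-0.0 16 [0.0047 0.0048 0.0051]
0.01 14 [0.0051 0.0052 0.0054]
0.02 396 [-0.0258  0.0101  0.0259]
0.03 425 [-0.0257  0.0092  0.0255]
0.04 417 [-0.0254  0.0093  0.026 ]
0.05 347 [-0.0252  0.009   0.026 ]
```

```bash
cat > k.py <<'E'
from h import *
f=np.load("w2.npz"); P=f["P"]; 
a=np.radians(-16.85); d=np.array([np.cos(a),np.sin(a)]); n=np.array([-d[1],d[0]]); c=np.array([.582,.214])
t=(P[:,:2]-c)@d; w=(P[:,:2]-c)@n; z=P[:,2]; near=(np.abs(w)<.04)&(np.abs(t+.015)<.1)
k=near&(z>.045)&(z<.055); b=near&(z>.02)&(z<.026)
pc=lambda v:np.percentile(v,[.7,99.3])
sc=k&(t>-.02)&(t<.05); kw=pc(w[sc]); kt=np.array([-0,t[k].max()])
kt=np.percentile(t[near&(z>.04)],[.3,99.7])
bt=pc(t[b]); bl=b&(t<-.06); br=b&(t>.025)
wl=pc(w[bl]); wr=pc(w[br])
slot=c+d*bt.mean()+n*(wl.mean()+wr.mean())/2
kn=c+d*(kt[1]-.0755)+n*kw.mean()
E
python3 - <<'E'
from k import *
print("kw",kw,"kt",kt,np.diff(kt),"bt",bt,np.diff(bt),wl,np.diff(wl),wr,np.diff(wr))
print("scale w left/right",pc(w[k&(t>-.02)&(t<0)]),pc(w[k&(t>.03)&(t<.05)]))
for l in (bl,br):
    h=np.histogram(w[l],bins=np.arange(-.03,.031,.002))[0]; print(h)
print("slot",slot,"knife",kn,"delta t,w",(kn-slot)@d,(kn-slot)@n)
E
```

```text
kw [-0.0071915   0.00496967] kt [-0.09824441  0.04829522] [0.14653963] bt [-0.09376332  0.05793365] [0.15169697] [-0.02773288  0.02515903] [0.05289191] [-0.02762247  0.02532809] [0.05295055]
scale w left/right [-0.00723813  0.00481707] [-0.00726677  0.00499881]
[ 5 69 85 78 80 81 88 82 87 88 46  0  0  0  0  0  0 26 58 84 87 91 91 85
 94 91 90 68  0  0]
[ 3 61 76 73 74 73 72 81 79 18  0  0  0  0  0  0  0 27 35 75 79 79 79 82
 81 82 82 69  0  0]
slot [0.56450152 0.21802812] knife [0.55564119 0.22082255] delta t,w -0.00928994367029317 0.00010614174182160168
```

```bash
sed -i 's/^kt=np.percentile.*/m=near\&(z>.045)\&(z<.053)\&(np.abs(w)<.009); kt=np.array([t[m].min(),np.percentile(t[m],99.7)])/' k.py
python3 - <<'E'
from k import *
print(kt,"slot",slot,"knife",kn,"dtw",(kn-slot)@d,(kn-slot)@n)
if abs((kn-slot)@d)>.006: raise SystemExit
y1=np.radians(73.15)
Q=quat(down(y1))
goto([*kn,0.12],Q)
gripper_to(0.05)
line_to([*kn,0.016],speed=.1)
print(sense()["wrist_force"])
gripper_to(0.0,50)
s=sense(); print(s["grip_width"],s["grip_force"],s["eef_pos"],s["wrist_force"],s["q"],s["time_s"])
E
```

```text
[-0.07715336  0.05704738] slot [0.56450152 0.21802812] knife [0.56401759 0.21828559] dtw -0.000537786340002046 0.0001061417418215975
[-0.4981489   0.22495685 -0.08692369]
0.011395307580860034 49.44528043270111 [0.5643996  0.21833173 0.01655609] [-0.06788553 -0.42239856  4.38217282] [ 1.53284422e-01  1.93300060e-01 -1.99290082e-01  1.17736071e+00
 -1.15540944e-05  4.47374676e-01] 4.8917
```

```bash
python3 - <<'E'
from k import *
y1=np.radians(73.15); y2=y1+np.pi
line_to([*kn,0.11],speed=.12); sleep(.3)
s=sense(); print("lift",s["grip_width"],s["wrist_force"],s["time_s"])
goto([*slot,0.11],quat(down(y2)))
s=sense(); print(s["q"],s["eef_pos"],s["time_s"])
s,p,dd=shot("wrist"); save("w3.png",p)
P,_=cloud("wrist",s,dd); np.savez("w3.npz",P=P)
E
```

```text
lift 0.011090957670047412 [-0.71628192 -0.06796476 -0.76883468] 6.125
[ 1.52785476e-01  1.31952276e-01 -9.30551395e-02  1.34579059e+00
 -1.88854116e-06 -2.69431672e+00] [0.56449426 0.21805087 0.11000111] 8.775
```

View pics/w3.png

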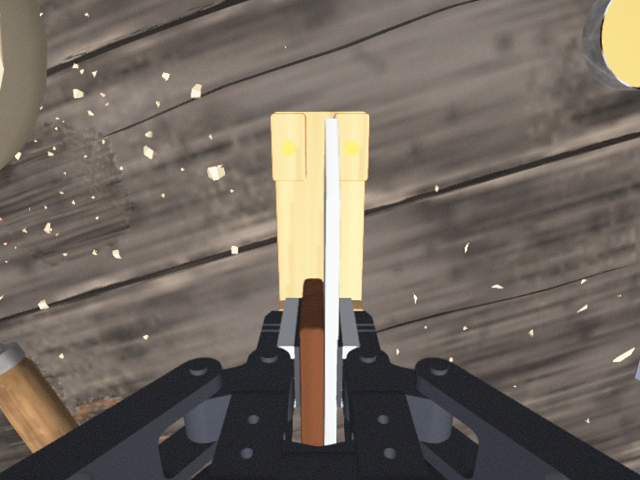

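The knife is held square over the rack (steel at column 332, scale at 313, groove centred near 320). It now goes down.

```bash
python3 - <<'E'
from k import *
line_to([*slot,0.03],speed=.1); print(sense()["wrist_force"])
z=.03
while z>.0155:
    z-=.0025 if z>.02 else .001
    line_to([*slot,z],speed=.05); f=sense()["wrist_force"]
    if f[2]>5 or np.hypot(*f[:2])>8: break
s=sense();print(z,f,s["eef_pos"],s["grip_width"])
gripper_to(0.04)
print(sense()["eef_pos"],sense()["wrist_force"])
line_to([*slot,0.15],speed=.15)
b=slot-d*.07
s,p,dd=shot("wrist"); save("w4.png",p)
P,_=cloud("wrist",s,dd); np.savez("w4.npz",P=P)
t=(P[:,:2]-slot)@d; w=(P[:,:2]-slot)@n; z=P[:,2]
m=(abs(w)<.01)&(abs(t)<.1)&(z>.035)&(z<.07)
for a in np.arange(-.08,.09,.02):
    q=m&(t>a)&(t<a+.02)
    if q.sum()>10: print(round(a,2),q.sum(),np.percentile(w[q],[2,98]).round(4),np.median(z[q]).round(4))
print("t",np.percentile(t[m],[.5,99.5]),sense()["time_s"])
E
```

```text
[ 0.19815144  0.08435235 -1.82328244]
0.015500000000000003 [-4.2699205  -1.0252405   8.04575259] [0.56462114 0.21805382 0.0165254 ] 0.01124882744370794
[0.56447618 0.21803938 0.01539917] [ 0.00498603 -0.24855102 -0.70855475]
-0.08 307 [-0.0038  0.0069] 0.05
-0.06 508 [-0.0044  0.0074] 0.0498
-0.04 546 [-0.0044  0.0072] 0.0498
-0.02 562 [-0.0043  0.007 ] 0.0498
0.0 576 [-0.0042  0.0069] 0.0497
0.02 210 [-0.0041 -0.0006] 0.05
0.04 242 [-0.0046 -0.0011] 0.0495
0.06 109 [-0.0042 -0.0011] 0.0403
t [-0.07367716  0.06835982] 13.0083
```

View pics/w4.png

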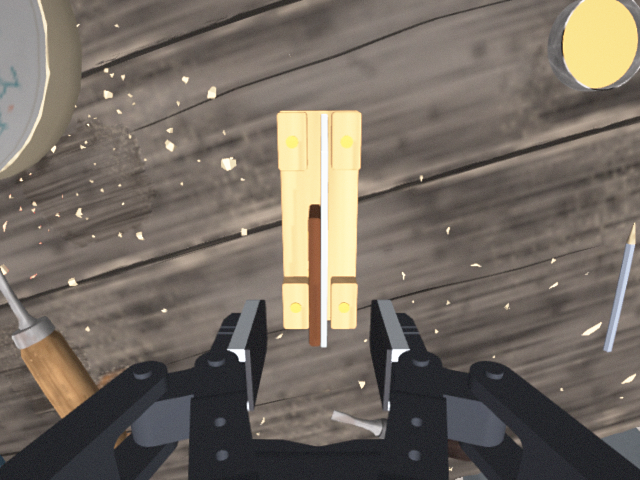

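Knife is down, bare steel to the right, within ~2 mm of the middle. Next, the box.

```bash
python3 - <<'E'
from h import *
line_to([.5645,.218,.24],speed=.25)
gripper_to(.05)
goto([.48,-.25,.27],quat(down(0)))
s,p,d=shot("wrist"); save("w5.png",p)
P,u=cloud("wrist",s,d)
np.savez("w5.npz",P=P,u=u)
for l in ["lid_pull","stone_box"]:
    for r in regions_of(l,"wrist")[:2]:
        Q,_=cloud("wrist",s,d,r["pixels"])
        print(l,round(r["confidence"],2),r["bbox"],len(Q),*(np.percentile(Q,[2,50,98],axis=0).round(3).tolist() if len(Q) else []))
        if l=="lid_pull": np.savez("pull.npz",P=Q)
        else:
            q=Q[(Q[:,2]>.044)&(Q[:,2]<.056)]; print("box",cv2.minAreaRect((q[:,:2]*1000).astype(np.float32)),np.median(q[:,2]))
print(s["time_s"],s["q"])
E
```

```text
lid_pull 0.76 [264.3, 121.7, 48.3, 50.4] 823 [0.433, -0.216, -0.001] [0.449, -0.197, 0.046] [0.475, -0.184, 0.05]
lid_pull 0.3 [261.8, 44.4, 139.2, 208.6] 15685 [0.446, -0.289, 0.046] [0.503, -0.199, 0.05] [0.542, -0.124, 0.052]
stone_box 0.83 [264.7, 44.4, 140.6, 209.8] 15851 [0.445, -0.289, 0.045] [0.503, -0.199, 0.05] [0.543, -0.124, 0.052]
box ((484.9560546875, -204.4954376220703), (176.21153259277344, 104.3703842163086), 79.94371795654297) 0.049898397368203964
16.7417 [-7.21598300e-01 -6.29593118e-02 -1.41444827e-03  1.63233951e+00
  6.23827853e-05  8.48378613e-01]
```

View pics/w5.png

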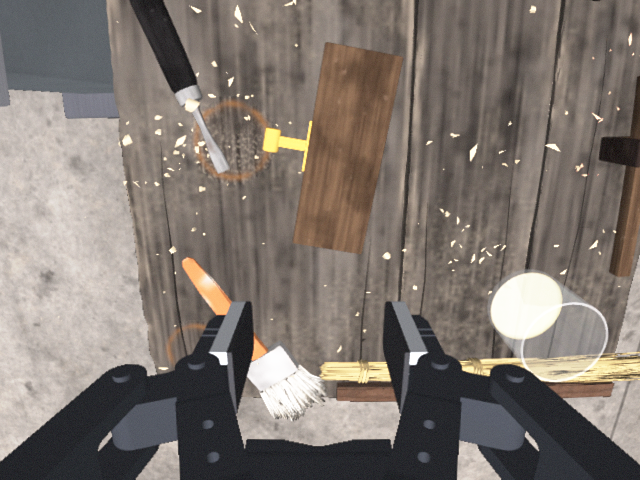

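```bash
cat > lid.py <<'E'
from h import *
P=np.load("w5.npz")["P"]
roi=(P[:,0]>.42)&(P[:,0]<.57)&(P[:,1]>-.31)&(P[:,1]<-.1); P=P[roi]
a0=np.radians(-10.06)
def fr(a): return np.array([np.cos(a),np.sin(a)]),np.array([-np.sin(a),np.cos(a)])
bx,by=fr(a0); c0=np.array([.503,-.2])
top=P[(P[:,2]>.047)&(P[:,2]<.053)]
u=(top[:,:2]-c0)@bx; v=(top[:,:2]-c0)@by
m=(np.abs(v+.003)<.1)&(u>-.045); 
q=top[m]; rect=cv2.minAreaRect((q[:,:2]*1000).astype(np.float32))
u,v=u[m],v[m]; fu=np.percentile(u,[.7,99.3]); fv=np.percentile(v,[.7,99.3]); box=c0+bx*fu.mean()+by*fv.mean()
pu=(P[:,:2]-box)@bx; pv=(P[:,:2]-box)@by
r=(pu<-.048)&(pu>-.09)&(np.abs(pv)<.03)&(P[:,2]>.036)
E
python3 - <<'E'
from lid import *
print("rect",rect,"ext",fu,np.diff(fu),fv,np.diff(fv),"box",box)
for a in np.arange(-.085,-.03,.004):
    g=r&(pu>=a)&(pu<a+.004)
    if g.sum()>3: print(round(a,3),g.sum(),np.percentile(pv[g],[3,97]).round(4),np.percentile(P[g,2],95).round(4))
E
```

```text
rect ((503.3699035644531, -207.72482299804688), (176.32540893554688, 67.55563354492188), 79.74339294433594) ext [-0.03074121  0.03460186] [0.06534308] [-0.09346248  0.07897204] [0.17243452] box [ 0.50363506 -0.20747102]
-0.073 52 [-0.0082  0.0097] 0.0476
-0.069 108 [-0.0085  0.0107] 0.0496
-0.065 111 [-0.0085  0.0105] 0.0502
-0.061 111 [-0.008   0.0104] 0.0487
-0.057 49 [-0.0034  0.005 ] 0.0457
-0.053 46 [-0.0034  0.0048] 0.0464
-0.049 13 [-0.0033  0.0048] 0.0454
```

```bash
cat >> lid.py <<'E'
g=box-.0663*bx+.001*by
f,_=fr(np.radians(-12.06))
Q=quat(down(np.radians(79)))
def tcp(deg):
    th=np.radians(deg)+np.arctan2(16,100); xy=g+f*(.100-.1013*np.cos(th))
    return [*xy,.026+.1013*np.sin(th)-.021]
E
python3 - <<'E'
from lid import *
print(g,tcp(0),tcp(45),[solve_ik(tcp(x),Q) is not None for x in (0,20,45)])
goto([*g,.12],Q); gripper_to(.046)
line_to(tcp(0),speed=.1); print(sense()["wrist_force"])
gripper_to(0.0,45)
s=sense(); print(s["grip_width"],s["grip_force"],s["eef_pos"],s["wrist_force"],s["time_s"])
if s["grip_width"]>.015:
    for x in (5,10):
        line_to(tcp(x),speed=.06); s=sense(); print(x,s["wrist_force"].round(1) if hasattr(s["wrist_force"],"round") else s["wrist_force"],s["grip_width"],s["eef_pos"])
E
```

```text
[ 0.43852907 -0.19490515] [np.float64(0.4385019502432372), np.float64(-0.19489935356793583), np.float64(0.02100443776210596)] [np.float64(0.478219858047739), np.float64(-0.20338513683883241), np.float64(0.08704713691230803)] [True, True, True]
[-0.30248316 -0.58777664 -0.17158035]
0.018919829670382266 44.06111419200897 [ 0.43873245 -0.19592108  0.0217687 ] [-2.77834628 -4.51896905  4.19049673] 19.825
5 [ 0.  -7.5 -3.5] 0.01906014627054674 [ 0.44028647 -0.19615124  0.02979048]
10 [-1.1 -6.3 -3.8] 0.018976400558608577 [ 0.4425339  -0.19654273  0.03807879]
```

```bash
python3 - <<'E'
from lid import *
for x in (16,22,28,34,40,45):
    line_to(tcp(x),speed=.06); s=sense(); print(x,np.round(s["wrist_force"],1),s["grip_width"],np.round(s["eef_pos"],4))
sleep(.5)
s,p,d=shot("scene"); save("s2.png",p[150:450,200:520].repeat(2,0).repeat(2,1))
for l in ["blank","stone_box","lid_pull"]:
    for r in regions_of(l,"scene")[:1]:
        C,_=cloud("scene",s,d,r["pixels"]); print(l,r["confidence"],r["bbox"],np.percentile(C,[2,50,98],axis=0).round(3).tolist())
        if l=="stone_box":
            # plane of the lid top: best plane by ransac
            C=C[C[:,2]>.04]; rng=np.random.default_rng(0); best=0
            for _ in range(300):
                t=C[rng.choice(len(C),3,False)]; nn=np.cross(t[1]-t[0],t[2]-t[0]); L=np.linalg.norm(nn)
                if L<1e-5: continue
                nn/=L; c=(abs((C-t[0])@nn)<.003).sum()
                if c>best: best=c; N=nn
            print("plane",best,len(C),N,np.degrees(np.arccos(abs(N[2]))))
print(s["time_s"],s["grip_force"])
E
```

```text
16 [-2.7 -6.3 -3. ] 0.01871939229042382 [ 0.4462 -0.1972  0.0477]
22 [-3.8 -6.5 -1.4] 0.019076224366008688 [ 0.4509 -0.198   0.0569]
28 [-4.7 -5.2 -0.6] 0.0184033861148041 [ 0.4566 -0.199   0.0656]
34 [-5.1 -4.  -0.4] 0.01860054218683679 [ 0.4633 -0.2002  0.0736]
40 [-4.9 -1.4 -0.1] 0.01893245317575237 [ 0.4709 -0.2016  0.081 ]
45 [-3.8  1.8  0.3] 0.018915295368172266 [ 0.4779 -0.2028  0.0866]
blank 0.61 [283.3, 183.8, 63.3, 23.8] [[0.493, 0.192, 0.0], [0.558, 0.215, 0.034], [0.625, 0.26, 0.052]]
stone_box 0.76 [382.1, 290.6, 96.7, 108.2] [[0.459, -0.3, 0.003], [0.489, -0.244, 0.031], [0.536, -0.125, 0.091]]
plane 738 1484 [-0.72041801  0.13585791  0.68010332] 47.14828296121821
lid_pull 0.5 [413.0, 312.4, 8.5, 14.3] [[0.469, -0.207, 0.107], [0.473, -0.201, 0.112], [0.479, -0.195, 0.115]]
22.85 44.543307423591614
```

View pics/s2.png

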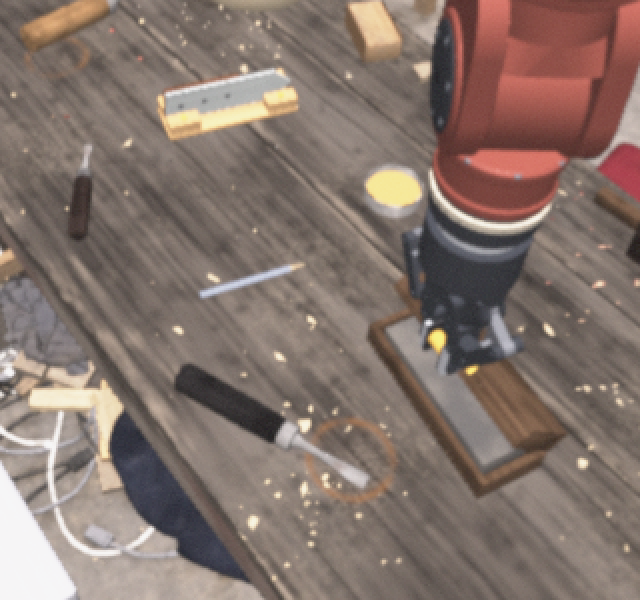

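The crop shows the lid half open with the roller at (440,340) between the fingers. The plane fit gives 47°. The knife stands in the rack at (228,95), bare steel to the right.

```bash
python3 - <<'E'
from h import *
sleep(.3); print(sense()["grip_force"]); print(job_done())
E
```

```text
44.54555332660675
the job is handed in; nothing more can be done
None
```

The job is handed in, with no verdict returned: the knife is turned and back in both grooves with its bare steel to the right, and the gripper is holding the lid by its brass pull at about 45° (47° by the camera).

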